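Feed nuts one by one onto the balance

TASK

Check-weigh the three loose steel nuts lying on the white feed tray: with the fingertips, gently push them one at a time through the narrow gate so that each drops through the slot into the dish on the balance, and let the reading settle for a second before the next nut drops. Push only: do not pinch, press hard on or lift a nut. Keep off the balance and its dish, leave the bolt standing where it is on the tray, do not disturb the things on the bench, and finish with the hand clear.

Things in the scene. Friction and masses are not known exactly. Their poses are not given: they have to be found in the camera images.
- tray: White sheet-steel feed tray on four legs, fixed. Origin on the bench; z up, +y points to the gate. Flat floor 150 mm above the bench, inside from x = -145 to 145 and y = -170 (rear rim) to 70 mm (edge of the drop slot). Rims and deflectors stand 14 mm above the floor. Two steel deflectors run from (+-145, -55) to (+-24, 66) mm and funnel to the gate. Nuts slide with ordinary friction (about 0.6).
- gate (a point): Middle of the 48 mm wide gate, at floor level, at (0, 68) mm in the tray; axes as the tray's. The floor ends 2 mm beyond it (y = 70). A nut driven hard into a deflector can wedge there, so it goes best along the tray's middle line.
- slot (a point): Middle of the drop slot, at floor level, at (0, 103) mm in the tray; axes as the tray's. Opening 48 mm wide (x), 66 mm long (y), with 14 mm high cheeks and end plate, straight above the dish. A nut tips in once its centre is some 5 mm past the floor's edge, so the fingers need not pass the gate.
- dish (a point): Centre of the inner floor of the round aluminium dish on the balance's pan, below the slot, 75 mm above the bench; axes as the balance's. The dish is 152 mm across its rim, 35 mm high; fixed.
- balance: White top-loading balance, 200 x 275 mm, about 65 mm high, with a square steel pan and the dish; fixed, standing under the spout of the tray. Origin on the bench under the centre of the dish; +y towards its display, away from the tray.
- nut1: Dark steel hexagon nut M20: 30 mm across flats, 34.6 mm across corners, 16 mm high, about 63 g, lying flat on the tray's floor. Origin at its centre, half-way up (8 mm above what it lies on); z is its axis, x points to the middle of a flat.
- nut2: A nut like nut1.
- nut3: A nut like nut1.
- bolt: Dark steel M20 hexagon bolt among the nuts on the tray, standing on its head with the shank up: head 30 mm across flats, 34.6 mm across corners, 12.5 mm high; shank 20 mm thick; 42.5 mm tall in all, 165 g. Origin at the centre of its underside, z up. It is to stay where it stands.
- check_weight: Bystander on the bench: steel check weight with a knob, 38 mm across, 66 mm tall. Origin at the centre of its underside.
- jar: Bystander on the bench: small white jar with a black cap, 52 mm across, 65 mm tall. Origin at the centre of its underside.
- wash_bottle: Bystander on the bench: white plastic bottle with a blue cap, 56 mm across, 130 mm tall. Origin at the centre of its underside.
Things that resemble listed ones, but are neither listed nor needed, are in the scene too. What is shaped like the nut3 but green or red is not meant.

How it is judged:
By the outcome, as a careful person would: the job done as asked, in the order asked, and still so for the second after the job is handed in, with the robot touching nothing.
It also fails if it takes over 67 s, if anything falls off the work surface, if the arm or the gripper's body presses on something with over 40 N, if the wrist force passes 120 N, or if a joint passes its speed limit or range.

ROBOT

A 6-joint arm with a two-finger parallel gripper is mounted at the origin on the work surface. World frame = base frame: x ahead of the robot, y to its left, z up, the work surface at z = 0. Lengths are in m, angles in rad, forces in N, time in s.
With the tool pointing down it reaches from about 0.425 to 1.125 m from the base axis. Payload 14.9 kg.
Tool frame: the origin (TCP) lies between the finger pads; the fingertips stand 22 mm ahead of it and the grasp point (between the pads) lies 3 mm ahead of it; z points along the fingers, y is the line along which they close (so a half turn about z gives the same grasp; the last joint's range is limited). The gripper opens to 91 mm and grips with 3 to 60 N. Pads are 32 mm wide; open, the fingers measure 118 mm over their backs; the gripper's body (76 mm by 178 mm) begins 60 mm behind the grasp point.
Start: joints at [1.246, 0.379, 1.734, -0, 1.028, -0.033], TCP at [0.201, 0.67, 0.236] pointing down, gripper open.
Joint ranges: [-2.77, 2.77], [-0.74, 2.19], [0, 2.66], [-1.06, 4.2], [0.31, 2.87], [-3.08, 3.08]. Speed limits (rad/s): [1.89, 1.89, 2.39, 3.14, 3.14, 3.14].

INTERFACE

Orientations are given as a unit quaternion [w, x, y, z].
In Python, from cell import manip gives the robot as it stands. The module is installed in compiled form; this text tells all that it offers.
- The arm moves only by the tool apply_moves, never from a script. Its argument "targets" is a list of rows, each an object of numbers: "wx", "wy", "wz": the turn, a rotation vector about the world's x, y, z in degrees; "dx", "dy", "dz": the shift along the world's x, y, z in mm; "grip": the closure, from 0 (fully open) to 1 (shut). A call has exactly 10 rows; each row is the pose to reach, as a shift and turn from the pose commanded when the call began; what a row does not reach only later rows make up. A row lasts 1/8 s, in which the tool goes at most 62.5 mm and 10.7 degrees, less where a joint would pass 70% of its speed; a pose out of reach is approached as far as the arm can. A call with a gripper value outside its range is refused whole. The fingers move at their own pace and stop on an object; "squeeze" is the grip in N (left out, the last holds). Time passes only in rows, so rows that repeat a pose let the fingers close, or fill a call up. It gives the time, the measured TCP pose, the force, the opening and the grip force at its end, in the units of the state.
- manip.sense(): the state, without advancing time (a new reading comes with each control period).
- manip.get_image(name): name is "scene" or "top"; returns a dict with "image" (420x560x3 uint8, blue, green, red), "z_map" (420x560 float32, m along the optical axis (not along the pixel's ray), 0 where there is no reading), "fovy" (degrees; the focal length in pixels is half the picture's height over the tangent of half this angle, whatever the lens; pixels are square), "cx", "cy" (the principal point, pixels), "R" (3x3) and "t" (3): a world point X has camera coordinates R X + t. Camera axes: x right, y down, z forward; pixel columns grow to the right and rows downward; lengths in m; the calibration is good to about 2 mm. A picture is of the moment at which its call begins.
- manip.hand_in(): hands the job in; it is judged then, once.
The state is a dict: "t": time; "qpos": joint angles; "qvel": joint speeds; "effort": joint torques, N m; "tcp_pos": TCP position; "tool_rot": TCP orientation; "contact_force": force on the tool from outside, world axes, zero at the start; "torque": the same for the moment, N m; "finger_gap": finger opening in m; "finger_force": force on a finger pad.
Only numpy, scipy, OpenCV 4.12 (cv2) and the standard library are available. Lean on these libraries where they do the work, as an engineer would, in place of code of your own. Each camera call takes 0.05 s, during which the arm holds its last target. There are 200 camera calls.

## Working session

There is one attempt and no reset: what is moved stays moved. The work goes in short steps, Python scripts to look and compute and a tool call to move; the robot and the scene stay as the last step left them, time stands still between calls to the robot, and variables do not carry over. Pictures are saved under pics/ and viewed, at most 10 in all, crops included, and the job is handed in when it is done.

Besides the shell and the picture viewer there is one more tool, called after "Request:" as name(argument=value, ...) on one line, values as JSON. apply_moves: Moves the arm, as the interface text tells. Its arguments: {"type":"object","properties":{"targets":{"type":"array"},"squeeze":{"type":"number"}},"required":["targets"]}

```bash
mkdir -p pics
cat > h.py <<'E'
from cell import manip
import numpy as np, cv2
def cam(n):
    d=manip.get_image(n); d['f']=d['image'].shape[0]/2/np.tan(np.radians(d['fovy'])/2); return d
def world(d,u,v,z=None):
    R,t=np.array(d['R']),np.array(d['t']); r=np.array([(u-d['cx'])/d['f'],(v-d['cy'])/d['f'],1])
    if z is None: return R.T@(r*d['z_map'][int(v),int(u)]-t)
    o=-R.T@t; w=R.T@r; return o+w*(z-o[2])/w[2]
def cloud(d):
    R,t=np.array(d['R']),np.array(d['t']); h,w=d['z_map'].shape; v,u=np.mgrid[:h,:w]; Z=d['z_map']
    P=np.stack([(u-d['cx'])/d['f']*Z,(v-d['cy'])/d['f']*Z,Z],-1); return (P-t)@R
E
python3 - <<'E'
from h import *
a=cam('top');b=cam('scene')
cv2.imwrite('pics/top.png',a['image']);cv2.imwrite('pics/scene.png',b['image'])
s=manip.sense();print(s)
for d in(a,b):print(d['f'],d['cx'],d['cy'],-np.array(d['R']).T@d['t'],np.round(d['R'],3).tolist())
E
```

```text
{'t': 0.1, 'qpos': array([ 1.24571561e+00,  3.79362475e-01,  1.73468348e+00, -2.39743627e-05,
        1.02848924e+00, -3.33017362e-02]), 'qvel': array([-0.00050951, -0.00195681, -0.00185316, -0.0006371 ,  0.00082043,
       -0.00020301]), 'effort': array([-3.35208701e-03, -7.65040684e+01, -4.35296381e+01,  6.51533157e-02,
        3.98337725e-02, -3.97305689e-05]), 'tcp_pos': array([0.20127201, 0.6701164 , 0.23536866]), 'tool_rot': array([-7.38966903e-05,  1.45366388e-01,  9.89377780e-01, -4.65555976e-04]), 'contact_force': array([ 0.19707785,  0.1909155 , -0.1745213 ]), 'torque': array([ 0.03026404, -0.04450963,  0.01795596]), 'finger_force': 0.0, 'finger_gap': 0.09151339405617658}
431.4140233739377 280.90551855920353 207.26401140410138 [ 0.49143147 -0.03259717  1.06013476] [[-0.007, -1.0, 0.019], [-0.995, 0.005, -0.098], [0.098, -0.019, -0.995]]
542.5618374582699 282.0966990837892 204.3026835935824 [1.16131633 0.13955212 0.99683302] [[-0.286, 0.958, 0.003], [0.785, 0.236, -0.573], [-0.55, -0.162, -0.82]]
```

View pics/top.png

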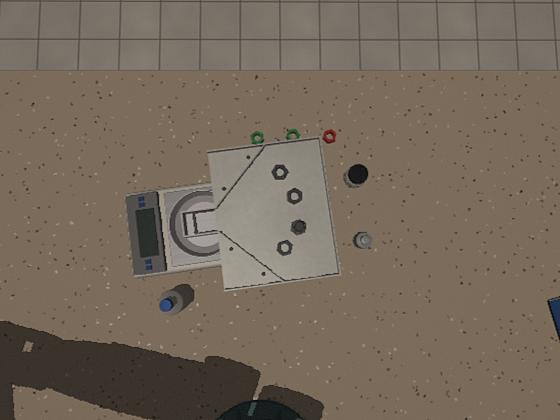

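View pics/scene.png

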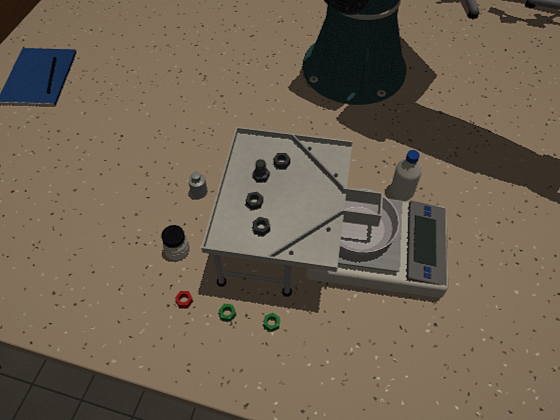

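Top view: the dark steel nuts on the tray are at about (280,172), (294,196) and (285,248), and the bolt is at (299,227). The green nuts (257,137), (292,134) and the red one (329,136) lie on the bench and are not meant. Next I'll measure the tray and confirm this in a crop.

```bash
cat >> h.py <<'E'
def tray(d):
    P=cloud(d); m=((P[...,2]>.135)&(P[...,2]<.2)&(d['z_map']>0)).astype(np.uint8)
    m=cv2.morphologyEx(m,cv2.MORPH_CLOSE,np.ones((7,7)));m=cv2.morphologyEx(m,cv2.MORPH_OPEN,np.ones((61,61)))
    n,l,s,c=cv2.connectedComponentsWithStats(m); i=1+np.argmax(s[1:,4]); return P,l==i
E
python3 - <<'E'
from h import *
d=cam('top');P,m=tray(d)
print('floor z',np.median(P[m][:,2]))
v,u=np.nonzero(m)
W=np.array([world(d,a,b,.157)[:2] for a,b in zip(u,v)])
r=cv2.minAreaRect((W*1000).astype(np.float32));print(r,cv2.boxPoints(r))
g=cv2.cvtColor(d['image'],cv2.COLOR_BGR2GRAY)
mm=((g<90)&m).astype(np.uint8);mm=cv2.morphologyEx(mm,cv2.MORPH_CLOSE,np.ones((3,3)))
cs,_=cv2.findContours(mm,cv2.RETR_EXTERNAL,cv2.CHAIN_APPROX_NONE)
for c in cs:
    if cv2.contourArea(c)>60:
        (a,b),R=cv2.minEnclosingCircle(c);print((a,b),R,cv2.contourArea(c),world(d,a,b,.166)*1000)
cv2.imwrite('pics/c.png',cv2.resize(d['image'][120:300,120:380],None,fx=3,fy=3,interpolation=2))
E
```

```text
floor z 0.1500825925006548
((570.2982177734375, -31.625579833984375), (291.9072265625, 247.76455688476562), 0.4704575538635254) [[ 423.33234   91.0541 ]
 [ 425.36676 -156.70209]
 [ 717.2641  -154.30527]
 [ 715.2297    93.45093]]
(284.5, 247.5) 7.905794143676758 158.0 [495.72616311 -56.77029325 166.        ]
(298.1477966308594, 226.789306640625) 7.835890293121338 158.5 [538.31967968 -85.44214521 166.        ]
(294.0, 196.0) 8.062357902526855 167.5 [602.72722632 -77.4792684  166.        ]
(279.7799987792969, 171.6942901611328) 8.225784301757812 168.5 [654.28506445 -48.11766016 166.        ]
(246.0, 175.5) 42.816566467285156 76.5 [646.47332068  22.71250662 166.        ]
```

View pics/c.png

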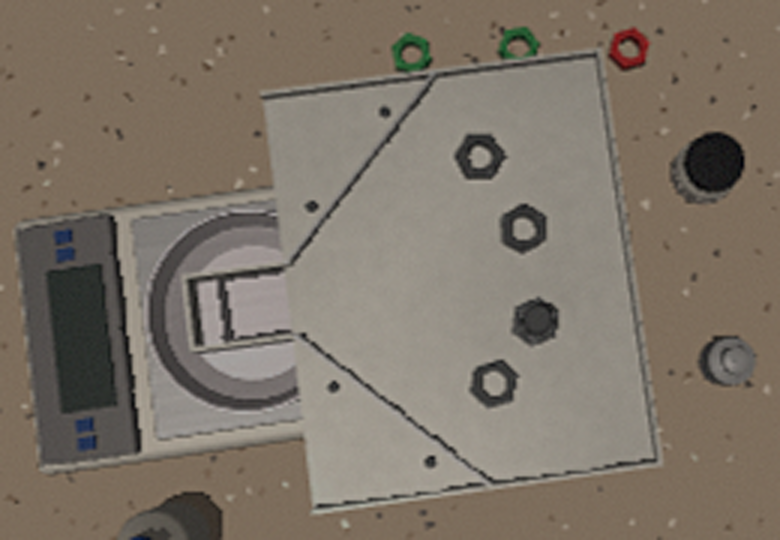

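The enlarged crop confirms three dark, open-bored nuts at (480,157), (524,228) and (494,383). The bolt, with its shank up, is at (536,320) and stays. The green and red nuts are off the tray. Next I'll fit the tray pose from its corners.

```bash
cat > m.py <<'E'
from h import *
d=cam('top')
px=[(599,53),(659,462),(264,94),(315,510),(290,266),(302,334)]
T=np.array([(146,-171),(-146,-171),(146,70),(-146,70),(24,67),(-24,67)],float)
W=np.array([world(d,120+(a+.5)/3-.5,120+(b+.5)/3-.5,.164)[:2]*1000 for a,b in px])
a=T-T.mean(0);b=W-W.mean(0)
th=np.arctan2((a[:,0]*b[:,1]-a[:,1]*b[:,0]).sum(),(a*b).sum());R=np.array([[np.cos(th),-np.sin(th)],[np.sin(th),np.cos(th)]])
o=W.mean(0)-R@T.mean(0);print(np.degrees(th),o);print(np.round(W-T@R.T-o,1))
np.savez('tray.npz',R=R,o=o)
for n in [(495.7,-56.8),(538.3,-85.4),(602.7,-77.5),(654.3,-48.1)]:print(np.round(R.T@(np.array(n)-o),1))
from scipy.spatial.transform import Rotation as Ro
q=manip.sense()['tool_rot'];print(Ro.from_quat(np.roll(q,-1)).as_matrix().round(3))
E
python3 m.py
```

```text
7.3553470347388865 [563.26613395  15.88116318]
[[-1.7  2.3]
 [ 0.9  2.9]
 [ 0.3 -0.4]
 [ 1.3 -0.4]
 [-0.6 -1. ]
 [-0.2 -3.4]]
[-76.3 -63.4]
[-37.7 -97.3]
[ 27.2 -97.7]
[ 82.1 -75.1]
[[-0.958  0.288 -0.   ]
 [ 0.288  0.958 -0.001]
 [ 0.    -0.001 -1.   ]]
```

Request:
apply_moves(targets=[{"dx": 28,"dy": -53,"dz": 10,"wz": -4,"grip": 0.825},{"dx": 56,"dy": -106,"dz": 10,"wz": -8,"grip": 0.825},{"dx": 84,"dy": -160,"dz": 10,"wz": -12,"grip": 0.825},{"dx": 112,"dy": -213,"dz": 10,"wz": -17,"grip": 0.825},{"dx": 140,"dy": -266,"dz": 10,"wz": -21,"grip": 0.825},{"dx": 168,"dy": -320,"dz": 10,"wz": -25,"grip": 0.825},{"dx": 196,"dy": -373,"dz": 10,"wz": -29,"grip": 0.825},{"dx": 224,"dy": -426,"dz": 10,"wz": -33,"grip": 0.825},{"dx": 251,"dy": -480,"dz": 10,"wz": -37,"grip": 0.825},{"dx": 279,"dy": -533,"dz": 10,"wz": -41,"grip": 0.825}])

```text
invalid input
```

Request:
apply_moves(targets=[{"dx": 28,"dy": -53,"dz": 0,"wz": -4,"grip": 0.825},{"dx": 56,"dy": -106,"dz": 0,"wz": -8,"grip": 0.825},{"dx": 84,"dy": -160,"dz": 0,"wz": -12,"grip": 0.825},{"dx": 110,"dy": -208,"dz": 0,"wz": -15.7,"grip": 0.825},{"dx": 125,"dy": -240,"dz": 0,"wz": -15.7,"grip": 0.825},{"dx": 134.5,"dy": -255,"dz": 0,"wz": -15.7,"grip": 0.825},{"dx": 134.5,"dy": -255,"dz": 0,"wz": -15.7,"grip": 0.825},{"dx": 134.5,"dy": -255,"dz": -15,"wz": -15.7,"grip": 0.825},{"dx": 134.5,"dy": -255,"dz": -30,"wz": -15.7,"grip": 0.825},{"dx": 134.5,"dy": -255,"dz": -40,"wz": -15.7,"grip": 0.825}])

```text
invalid input
```

Request:
apply_moves(targets=[{"wx": 0,"wy": 0,"wz": -4,"dx": 28,"dy": -53,"dz": 10,"grip": 0.825},{"wx": 0,"wy": 0,"wz": -8,"dx": 56,"dy": -106,"dz": 10,"grip": 0.825},{"wx": 0,"wy": 0,"wz": -12,"dx": 84,"dy": -160,"dz": 10,"grip": 0.825},{"wx": 0,"wy": 0,"wz": -17,"dx": 112,"dy": -213,"dz": 10,"grip": 0.825},{"wx": 0,"wy": 0,"wz": -21,"dx": 140,"dy": -266,"dz": 10,"grip": 0.825},{"wx": 0,"wy": 0,"wz": -25,"dx": 168,"dy": -320,"dz": 10,"grip": 0.825},{"wx": 0,"wy": 0,"wz": -29,"dx": 196,"dy": -373,"dz": 10,"grip": 0.825},{"wx": 0,"wy": 0,"wz": -33,"dx": 224,"dy": -426,"dz": 10,"grip": 0.825},{"wx": 0,"wy": 0,"wz": -37,"dx": 251,"dy": -480,"dz": 10,"grip": 0.825},{"wx": 0,"wy": 0,"wz": -41,"dx": 279,"dy": -533,"dz": 10,"grip": 0.825}])

```text
t: 1.45
tcp_pos: [0.481, 0.1355, 0.2461]
tool_rot: [0.0, 0.484, 0.875, 0.0]
contact_force: [1.2, 0.2, 0.2]
finger_gap: 0.016
finger_force: 0.0
```

Request:
apply_moves(targets=[{"wx": 0,"wy": 0,"wz": -4,"dx": 28,"dy": -53,"dz": 0,"grip": 0.825},{"wx": 0,"wy": 0,"wz": -8,"dx": 56,"dy": -106,"dz": 0,"grip": 0.825},{"wx": 0,"wy": 0,"wz": -12,"dx": 84,"dy": -160,"dz": 0,"grip": 0.825},{"wx": 0,"wy": 0,"wz": -15.7,"dx": 110,"dy": -208,"dz": 0,"grip": 0.825},{"wx": 0,"wy": 0,"wz": -15.7,"dx": 125,"dy": -240,"dz": 0,"grip": 0.825},{"wx": 0,"wy": 0,"wz": -15.7,"dx": 134.5,"dy": -255,"dz": 0,"grip": 0.825},{"wx": 0,"wy": 0,"wz": -15.7,"dx": 134.5,"dy": -255,"dz": -3,"grip": 0.825},{"wx": 0,"wy": 0,"wz": -15.7,"dx": 134.5,"dy": -255,"dz": -15,"grip": 0.825},{"wx": 0,"wy": 0,"wz": -15.7,"dx": 134.5,"dy": -255,"dz": -30,"grip": 0.825},{"wx": 0,"wy": 0,"wz": -15.7,"dx": 134.5,"dy": -255,"dz": -40,"grip": 0.825}])

```text
t: 2.7
tcp_pos: [0.6142, -0.1168, 0.2044]
tool_rot: [-0.001, 0.597, 0.802, -0.0]
contact_force: [-0.3, 0.8, -0.3]
finger_gap: 0.0159
finger_force: 0.0
```

Run:
```python
from h import *
d=cam('top');cv2.imwrite('pics/b1.png',np.hstack([cv2.resize(d['image'][120:300,180:360],None,fx=2.2,fy=2.2),cv2.resize(cam('scene')['image'][110:290,180:360],None,fx=2.2,fy=2.2)]))
print(manip.sense()['tcp_pos'])
```

```text
[ 0.61405297 -0.11702013  0.20429456]
```

View pics/b1.png

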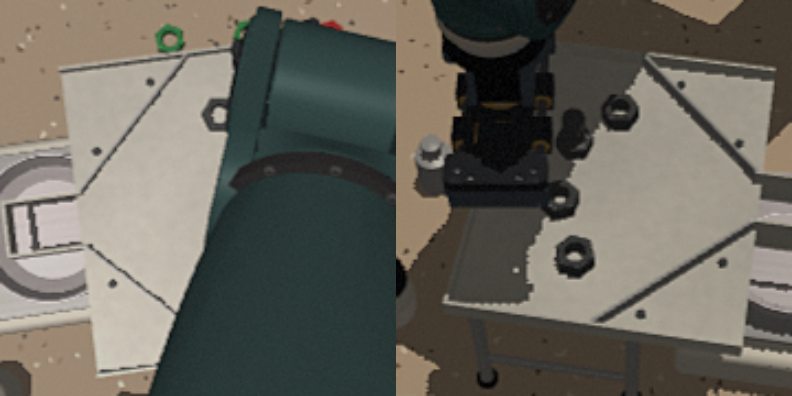

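The scene view shows the hand at left behind the middle nut (560,200), with room on both sides. I'll lower the hand and push.

Request:
apply_moves(targets=[{"wx": 0,"wy": 0,"wz": 0,"dx": 0,"dy": 0,"dz": -15,"grip": 0.825},{"wx": 0,"wy": 0,"wz": 0,"dx": 0,"dy": 0,"dz": -25,"grip": 0.825},{"wx": 0,"wy": 0,"wz": 0,"dx": 0,"dy": 0,"dz": -29,"grip": 0.825},{"wx": 0,"wy": 0,"wz": 0,"dx": -1.5,"dy": 5,"dz": -29,"grip": 0.825},{"wx": 0,"wy": 0,"wz": 0,"dx": -3,"dy": 10,"dz": -29,"grip": 0.825},{"wx": 0,"wy": 0,"wz": 0,"dx": -4.5,"dy": 15,"dz": -29,"grip": 0.825},{"wx": 0,"wy": 0,"wz": 0,"dx": -7.5,"dy": 25,"dz": -29,"grip": 0.825},{"wx": 0,"wy": 0,"wz": 0,"dx": -11.4,"dy": 38,"dz": -29,"grip": 0.825},{"wx": 0,"wy": 0,"wz": 0,"dx": -15.5,"dy": 52,"dz": -29,"grip": 0.825},{"wx": 0,"wy": 0,"wz": 0,"dx": -19.4,"dy": 65,"dz": -29,"grip": 0.825}])

```text
t: 4.05
tcp_pos: [0.5951, -0.0515, 0.177]
tool_rot: [-0.0, 0.598, 0.802, 0.0]
contact_force: [0.4, -0.3, -0.1]
finger_gap: 0.0164
finger_force: 0.3
```

Request:
apply_moves(targets=[{"wx": 0,"wy": 0,"wz": 0,"dx": -3.6,"dy": 12,"dz": 0,"grip": 0.825},{"wx": 0,"wy": 0,"wz": 0,"dx": -7.2,"dy": 24,"dz": 0,"grip": 0.825},{"wx": 0,"wy": 0,"wz": 0,"dx": -10.7,"dy": 36,"dz": 0,"grip": 0.825},{"wx": 0,"wy": 0,"wz": 0,"dx": -14.3,"dy": 48,"dz": 0,"grip": 0.825},{"wx": 0,"wy": 0,"wz": 0,"dx": -17.9,"dy": 60,"dz": 0,"grip": 0.825},{"wx": 0,"wy": 0,"wz": 0,"dx": -20,"dy": 67,"dz": 0,"grip": 0.825},{"wx": 0,"wy": 0,"wz": 0,"dx": -20,"dy": 67,"dz": 0,"grip": 0.825},{"wx": 0,"wy": 0,"wz": 0,"dx": -20,"dy": 67,"dz": 0,"grip": 0.825},{"wx": 0,"wy": 0,"wz": 0,"dx": -20,"dy": 67,"dz": 0,"grip": 0.825},{"wx": 0,"wy": 0,"wz": 0,"dx": -20,"dy": 67,"dz": 0,"grip": 0.825}])

```text
t: 5.3
tcp_pos: [0.5755, 0.0142, 0.1769]
tool_rot: [0.0, 0.598, 0.802, -0.0]
contact_force: [-0.1, 0.0, -0.8]
finger_gap: 0.0156
finger_force: 0.0
```

```bash
cat >> h.py <<'E'
def look(name):
    d=cam('scene');cv2.imwrite('pics/'+name,cv2.resize(d['image'][110:310,180:480],None,fx=2.6,fy=2.6,interpolation=2))
    z=np.load('tray.npz');s=manip.sense();p=s['tcp_pos']*1000
    print('tcp',p,'tray',z['R'].T@(p[:2]-z['o'])); return d
def pxtray(d,U,V,h=.166):
    w=world(d,180+(U+.5)/2.6-.5,110+(V+.5)/2.6-.5,h)[:2]*1000;z=np.load('tray.npz');return w,z['R'].T@(w-z['o'])
E
python3 -c "
from h import *
look('b2.png')"
```

```text
tcp [575.54789645  14.23904385 176.93588057] tray [11.97047022 -3.2009512 ]
```

View pics/b2.png

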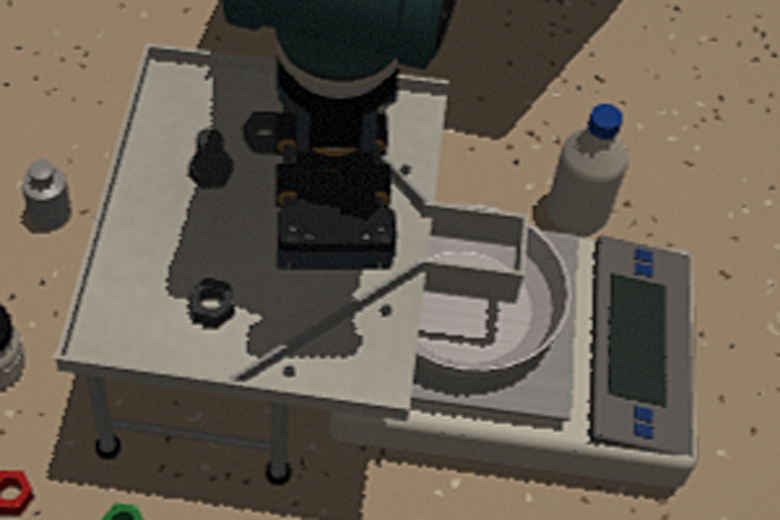

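The nut is hidden behind the hand here; the other nuts and the bolt are undisturbed. I'll check the depth maps for it.

```bash
cat >> h.py <<'E'
def find():
    z=np.load('tray.npz')
    for n in('top','scene'):
        d=cam(n);P=cloud(d);g=d['image'].max(2)
        T=(P[...,:2]*1000-z['o'])@z['R']
        lim=(abs(T[...,0])<142)&(T[...,1]>-165)&(T[...,1]<75)&(abs(T[...,0])<80-T[...,1]*1.0+0*T[...,0]) | False
        m=((P[...,2]>.159)&(P[...,2]<.1685)&(d['z_map']>0)&lim).astype(np.uint8)
        k,l,s,c=cv2.connectedComponentsWithStats(m)
        for i in range(1,k):
            if s[i,4]>15:q=T[l==i];print(n,s[i,4],q.mean(0).round(1),q.min(0).round(),q.max(0).round())
E
python3 -c "
from h import *
find()"
```

```text
top 33 [ 85.1 -84.1] [ 72. -89.] [ 96. -79.]
top 93 [-38.1 -95.3] [ -54. -113.] [-21. -82.]
top 82 [-77.6 -66.8] [-92. -77.] [-61. -54.]
scene 106 [-73.5 -68. ] [-92. -80.] [-59. -55.]
scene 94 [-29.8 -98.3] [ -46. -115.] [-18. -83.]
scene 172 [ 85.2 -75.8] [ 68. -92.] [101. -59.]
```

Request:
apply_moves(targets=[{"wx": 0,"wy": 0,"wz": -1.5,"dx": -2.5,"dy": 7,"dz": 0,"grip": 0.825},{"wx": 0,"wy": 0,"wz": -3,"dx": -5,"dy": 14,"dz": 0,"grip": 0.825},{"wx": 0,"wy": 0,"wz": -4.6,"dx": -8,"dy": 22,"dz": 0,"grip": 0.825},{"wx": 0,"wy": 0,"wz": -6,"dx": -11,"dy": 30,"dz": 0,"grip": 0.825},{"wx": 0,"wy": 0,"wz": -7.5,"dx": -14,"dy": 38,"dz": 0,"grip": 0.825},{"wx": 0,"wy": 0,"wz": -9,"dx": -16,"dy": 44,"dz": 0,"grip": 0.825},{"wx": 0,"wy": 0,"wz": -9.2,"dx": -17,"dy": 47.5,"dz": 0,"grip": 0.825},{"wx": 0,"wy": 0,"wz": -9.2,"dx": -17,"dy": 47.5,"dz": 0,"grip": 0.825},{"wx": 0,"wy": 0,"wz": -9.2,"dx": -16,"dy": 38,"dz": 0,"grip": 0.825},{"wx": 0,"wy": 0,"wz": -9.2,"dx": -13,"dy": 18,"dz": 0,"grip": 0.825}])

```text
t: 6.7
tcp_pos: [0.5626, 0.0315, 0.1769]
tool_rot: [0.0, 0.66, 0.751, -0.0]
contact_force: [-0.2, 0.1, -0.3]
finger_gap: 0.0158
finger_force: 0.0
```

```bash
python3 -c "
from h import *
look('b3.png');find()"
```

```text
tcp [562.99981088  29.52786475 176.9798882 ] tray [ 1.48295612 13.5685015 ]
top 112 [ 82.7 -72.8] [ 68. -89.] [ 98. -57.]
top 92 [-38.2 -95.4] [ -54. -113.] [-21. -82.]
top 121 [-76.6 -62. ] [-92. -77.] [-61. -45.]
scene 150 [-74.  -63.6] [-91. -80.] [-59. -48.]
scene 94 [-30.4 -97.6] [ -47. -115.] [-19. -84.]
scene 177 [ 85.4 -75.6] [ 68. -92.] [101. -59.]
```

View pics/b3.png

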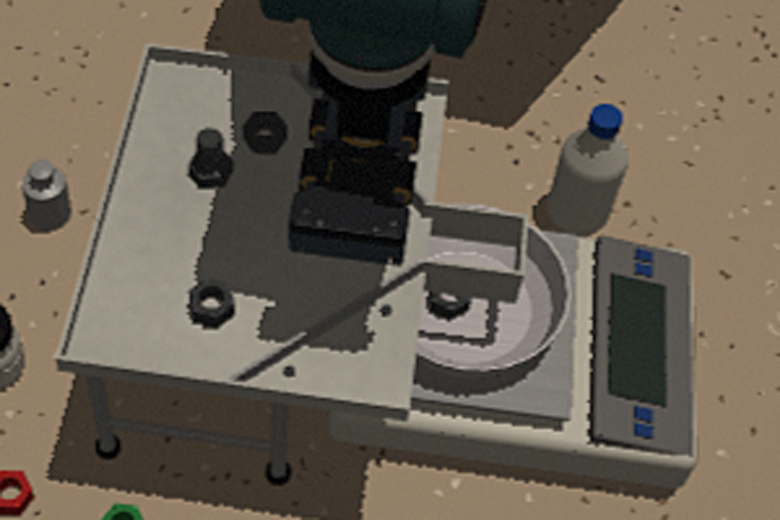

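The first nut lies in the dish at (448,303). Next is the nut on the far side at tray (82,-74).

Request:
apply_moves(targets=[{"wx": 0,"wy": 0,"wz": 0,"dx": 0,"dy": 0,"dz": 15,"grip": 0.87},{"wx": 0,"wy": 0,"wz": 5,"dx": 5,"dy": -4,"dz": 30,"grip": 0.87},{"wx": 0,"wy": 0,"wz": 14,"dx": 30,"dy": -25,"dz": 30,"grip": 0.87},{"wx": 0,"wy": 0,"wz": 23,"dx": 60,"dy": -50,"dz": 30,"grip": 0.87},{"wx": 0,"wy": 0,"wz": 32,"dx": 90,"dy": -76,"dz": 30,"grip": 0.87},{"wx": 0,"wy": 0,"wz": 41,"dx": 112,"dy": -95,"dz": 30,"grip": 0.87},{"wx": 0,"wy": 0,"wz": 44.5,"dx": 122,"dy": -102.4,"dz": 30,"grip": 0.87},{"wx": 0,"wy": 0,"wz": 44.5,"dx": 122,"dy": -102.4,"dz": 27,"grip": 0.87},{"wx": 0,"wy": 0,"wz": 44.5,"dx": 122,"dy": -102.4,"dz": 12,"grip": 0.87},{"wx": 0,"wy": 0,"wz": 44.5,"dx": 122,"dy": -102.4,"dz": 0,"grip": 0.87}])

```text
t: 8.1
tcp_pos: [0.6837, -0.0694, 0.1757]
tool_rot: [-0.0, 0.327, 0.945, -0.0]
contact_force: [0.0, -0.3, -0.6]
finger_gap: 0.0119
finger_force: 0.0
```

```bash
python3 -c "
from h import *
look('b4.png');find()"
```

```text
tcp [682.98485109 -69.40116964 174.06435403] tray [107.81550504 -99.90727899]
scene 84 [-72.9 -57.5] [-94. -69.] [-58. -48.]
scene 16 [ 72.7 -70.1] [ 68. -75.] [ 76. -66.]
```

Request:
apply_moves(targets=[{"wx": 0,"wy": 0,"wz": 0,"dx": -2.4,"dy": 1.9,"dz": 0,"grip": 0.87},{"wx": 0,"wy": 0,"wz": 0,"dx": -4.7,"dy": 3.7,"dz": 0,"grip": 0.87},{"wx": 0,"wy": 0,"wz": 0,"dx": -7.9,"dy": 6.2,"dz": 0,"grip": 0.87},{"wx": 0,"wy": 0,"wz": 0,"dx": -12.6,"dy": 9.9,"dz": 0,"grip": 0.87},{"wx": 0,"wy": 0,"wz": 0,"dx": -20.5,"dy": 16,"dz": 0,"grip": 0.87},{"wx": 0,"wy": 0,"wz": 0,"dx": -29.9,"dy": 23.4,"dz": 0,"grip": 0.87},{"wx": 0,"wy": 0,"wz": 0,"dx": -40.1,"dy": 31.5,"dz": 0,"grip": 0.87},{"wx": 0,"wy": 0,"wz": 0,"dx": -50.4,"dy": 39.5,"dz": 0,"grip": 0.87},{"wx": 0,"wy": 0,"wz": 0,"dx": -60.6,"dy": 47.5,"dz": 0,"grip": 0.87},{"wx": 0,"wy": 0,"wz": 0,"dx": -70.8,"dy": 55.5,"dz": 0,"grip": 0.87}])

```text
t: 9.5
tcp_pos: [0.6129, -0.0139, 0.1769]
tool_rot: [-0.0, 0.327, 0.945, -0.0]
contact_force: [0.9, -0.8, -0.4]
finger_gap: 0.0116
finger_force: 0.4
```

Request:
apply_moves(targets=[{"wx": 0,"wy": 0,"wz": 0,"dx": -9.4,"dy": 7.4,"dz": 0,"grip": 0.87},{"wx": 0,"wy": 0,"wz": 0,"dx": -18.9,"dy": 14.8,"dz": 0,"grip": 0.87},{"wx": 0,"wy": 0,"wz": 0,"dx": -25.2,"dy": 19.7,"dz": 0,"grip": 0.87},{"wx": 0,"wy": 0,"wz": 0,"dx": -27.5,"dy": 21.6,"dz": 0,"grip": 0.87},{"wx": 0,"wy": 0,"wz": 0,"dx": -27.5,"dy": 21.6,"dz": 0,"grip": 0.87},{"wx": 0,"wy": 0,"wz": 0,"dx": -24,"dy": 18.6,"dz": 0,"grip": 0.87},{"wx": 0,"wy": 0,"wz": 0,"dx": -16.5,"dy": 12.9,"dz": 0,"grip": 0.87},{"wx": 0,"wy": 0,"wz": 0,"dx": -11.8,"dy": 9.3,"dz": 10,"grip": 0.87},{"wx": 0,"wy": 0,"wz": 0,"dx": -11.8,"dy": 9.3,"dz": 20,"grip": 0.87},{"wx": 0,"wy": 0,"wz": 0,"dx": -11.8,"dy": 9.3,"dz": 25,"grip": 0.87}])

```text
t: 10.75
tcp_pos: [0.6022, -0.0052, 0.203]
tool_rot: [0.001, 0.327, 0.945, 0.0]
contact_force: [0.7, 0.5, 0.8]
finger_gap: 0.012
finger_force: 0.0
```

```bash
python3 -c "
from h import *
look('b5.png');find()"
```

```text
tcp [602.29986417  -5.17836867 203.35411105] tray [ 36.01643262 -25.88344177]
top 59 [ -39.7 -101.3] [ -54. -113.] [-21. -89.]
scene 73 [-28.3 -99.9] [ -43. -115.] [-19. -86.]
```

View pics/b5.png

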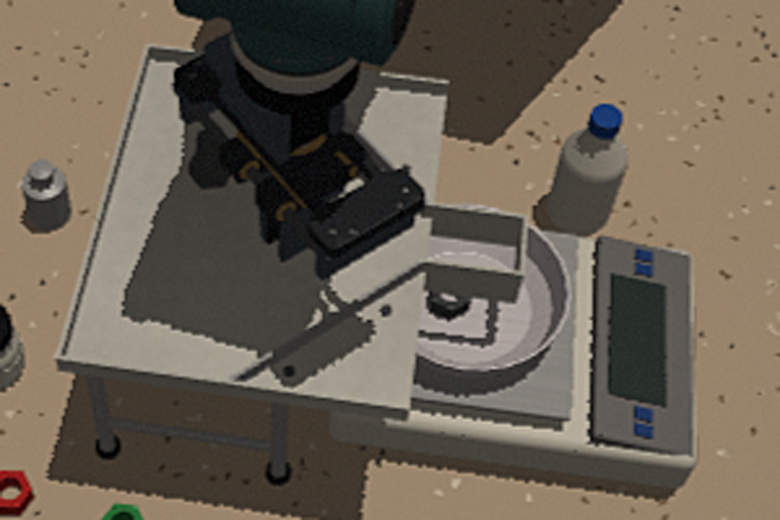

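Request:
apply_moves(targets=[{"wx": 0,"wy": 0,"wz": -9,"dx": -3,"dy": -7,"dz": 5,"grip": 0.87},{"wx": 0,"wy": 0,"wz": -18,"dx": -6,"dy": -14,"dz": 10,"grip": 0.87},{"wx": 0,"wy": 0,"wz": -27,"dx": -9,"dy": -22,"dz": 10,"grip": 0.87},{"wx": 0,"wy": 0,"wz": -36,"dx": -13,"dy": -30,"dz": 10,"grip": 0.87},{"wx": 0,"wy": 0,"wz": -44.5,"dx": -16,"dy": -36,"dz": 10,"grip": 0.87},{"wx": 0,"wy": 0,"wz": -44.5,"dx": -16,"dy": -36,"dz": 10,"grip": 0.87},{"wx": 0,"wy": 0,"wz": -44.5,"dx": -16,"dy": -36,"dz": 10,"grip": 0.87},{"wx": 0,"wy": 0,"wz": -44.5,"dx": -16,"dy": -36,"dz": 10,"grip": 0.87},{"wx": 0,"wy": 0,"wz": -44.5,"dx": -16,"dy": -36,"dz": 10,"grip": 0.87},{"wx": 0,"wy": 0,"wz": -44.5,"dx": -16,"dy": -36,"dz": 10,"grip": 0.87}])

```text
t: 12.15
tcp_pos: [0.5859, -0.0411, 0.2119]
tool_rot: [0.0, 0.66, 0.751, -0.0]
contact_force: [0.0, -1.2, -0.0]
finger_gap: 0.0117
finger_force: 0.0
```

```bash
python3 -c "
from h import *
look('b6.png');find()"
```

```text
tcp [585.89862978 -41.11550123 211.91429347] tray [ 15.14939109 -59.42512575]
scene 159 [2.9 9.8] [-16.  -6.] [19. 26.]
```

Nut 2 is at tray (0,10), on the middle line. Next is the straight push.

Request:
apply_moves(targets=[{"wx": 0,"wy": 0,"wz": 0,"dx": -9,"dy": 15,"dz": 0,"grip": 0.87},{"wx": 0,"wy": 0,"wz": 0,"dx": -18.5,"dy": 29.5,"dz": 0,"grip": 0.87},{"wx": 0,"wy": 0,"wz": 0,"dx": -18.5,"dy": 29.5,"dz": -10,"grip": 0.87},{"wx": 0,"wy": 0,"wz": 0,"dx": -18.5,"dy": 29.5,"dz": -25,"grip": 0.87},{"wx": 0,"wy": 0,"wz": 0,"dx": -18.5,"dy": 29.5,"dz": -35,"grip": 0.87},{"wx": 0,"wy": 0,"wz": 0,"dx": -18.5,"dy": 29.5,"dz": -35,"grip": 0.87},{"wx": 0,"wy": 0,"wz": 0,"dx": -19,"dy": 33.5,"dz": -35,"grip": 0.87},{"wx": 0,"wy": 0,"wz": 0,"dx": -19.5,"dy": 37.5,"dz": -35,"grip": 0.87},{"wx": 0,"wy": 0,"wz": 0,"dx": -20.3,"dy": 43.5,"dz": -35,"grip": 0.87},{"wx": 0,"wy": 0,"wz": 0,"dx": -21.7,"dy": 54.5,"dz": -35,"grip": 0.87}])

```text
t: 13.55
tcp_pos: [0.5642, 0.0138, 0.1771]
tool_rot: [0.0, 0.66, 0.751, 0.0]
contact_force: [-0.1, 0.0, 0.7]
finger_gap: 0.0119
finger_force: 0.3
```

Request:
apply_moves(targets=[{"wx": 0,"wy": 0,"wz": 0,"dx": -1.4,"dy": 11,"dz": 0,"grip": 0.87},{"wx": 0,"wy": 0,"wz": 0,"dx": -2.8,"dy": 22,"dz": 0,"grip": 0.87},{"wx": 0,"wy": 0,"wz": 0,"dx": -4.1,"dy": 32,"dz": 0,"grip": 0.87},{"wx": 0,"wy": 0,"wz": 0,"dx": -5.3,"dy": 41,"dz": 0,"grip": 0.87},{"wx": 0,"wy": 0,"wz": 0,"dx": -6.2,"dy": 47.5,"dz": 0,"grip": 0.87},{"wx": 0,"wy": 0,"wz": 0,"dx": -6.4,"dy": 49.5,"dz": 0,"grip": 0.87},{"wx": 0,"wy": 0,"wz": 0,"dx": -6.4,"dy": 49.5,"dz": 0,"grip": 0.87},{"wx": 0,"wy": 0,"wz": 0,"dx": -5.5,"dy": 42,"dz": 0,"grip": 0.87},{"wx": 0,"wy": 0,"wz": 0,"dx": -3.9,"dy": 30,"dz": 5,"grip": 0.87},{"wx": 0,"wy": 0,"wz": 0,"dx": -2.6,"dy": 20,"dz": 20,"grip": 0.87}])

```text
t: 14.8
tcp_pos: [0.5614, 0.0322, 0.1972]
tool_rot: [-0.0, 0.66, 0.751, -0.0]
contact_force: [-0.0, 0.7, 0.4]
finger_gap: 0.0118
finger_force: 0.0
```

```bash
python3 -c "
from h import *
look('b7.png');find()"
```

```text
tcp [562.77062459  31.50906756 199.7067078 ] tray [ 1.5092947  15.56274251]
top 92 [-38.6 -95. ] [ -54. -112.] [-21. -80.]
top 121 [-76.5 -61.7] [-92. -77.] [-61. -45.]
scene 144 [-74.4 -64. ] [-91. -80.] [-56. -48.]
scene 93 [-30.5 -97.9] [ -48. -114.] [-21. -84.]
```

View pics/b7.png

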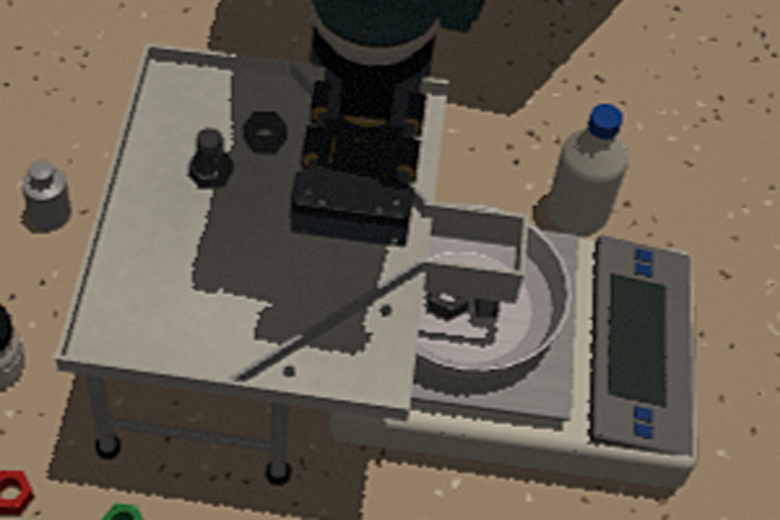

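Two nuts are in the dish, at (448,300) and (484,305). Now the third nut, at tray (-76,-62).

Request:
apply_moves(targets=[{"wx": 0,"wy": 0,"wz": 0,"dx": 0,"dy": 0,"dz": 10,"grip": 0.87},{"wx": 0,"wy": 0,"wz": -7,"dx": -8,"dy": -11,"dz": 12,"grip": 0.87},{"wx": 0,"wy": 0,"wz": -16,"dx": -25,"dy": -33,"dz": 12,"grip": 0.87},{"wx": 0,"wy": 0,"wz": -25,"dx": -45,"dy": -59,"dz": 12,"grip": 0.87},{"wx": 0,"wy": 0,"wz": -34,"dx": -65,"dy": -86,"dz": 12,"grip": 0.87},{"wx": 0,"wy": 0,"wz": -43,"dx": -82,"dy": -108,"dz": 12,"grip": 0.87},{"wx": 0,"wy": 0,"wz": -46,"dx": -89.7,"dy": -118.2,"dz": 12,"grip": 0.87},{"wx": 0,"wy": 0,"wz": -46,"dx": -89.7,"dy": -118.2,"dz": 5,"grip": 0.87},{"wx": 0,"wy": 0,"wz": -46,"dx": -89.7,"dy": -118.2,"dz": -10,"grip": 0.87},{"wx": 0,"wy": 0,"wz": -46,"dx": -89.7,"dy": -118.2,"dz": -20,"grip": 0.87}])

```text
t: 16.2
tcp_pos: [0.4718, -0.0843, 0.1755]
tool_rot: [-0.0, 0.901, 0.434, -0.001]
contact_force: [1.0, 0.7, -0.4]
finger_gap: 0.0121
finger_force: 0.0
```

```bash
python3 -c "
from h import *
look('b8.png');find()"
```

```text
tcp [471.19324066 -84.19749792 174.48875315] tray [-104.12758841  -87.46771644]
top 46 [-30.1 -92.5] [ -43. -111.] [-21. -82.]
scene 197 [-79.6 -69. ] [-108. -102.] [-58. -48.]
scene 89 [-30.  -98.6] [ -46. -115.] [-20. -84.]
```

Request:
apply_moves(targets=[{"wx": 0,"wy": 0,"wz": 0,"dx": 1.9,"dy": 2.3,"dz": 0,"grip": 0.87},{"wx": 0,"wy": 0,"wz": 0,"dx": 3.7,"dy": 4.7,"dz": 0,"grip": 0.87},{"wx": 0,"wy": 0,"wz": 0,"dx": 6.2,"dy": 7.8,"dz": 0,"grip": 0.87},{"wx": 0,"wy": 0,"wz": 0,"dx": 10,"dy": 12.5,"dz": 0,"grip": 0.87},{"wx": 0,"wy": 0,"wz": 0,"dx": 16.2,"dy": 20.3,"dz": 0,"grip": 0.87},{"wx": 0,"wy": 0,"wz": 0,"dx": 23.7,"dy": 29.7,"dz": 0,"grip": 0.87},{"wx": 0,"wy": 0,"wz": 0,"dx": 31.8,"dy": 39.9,"dz": 0,"grip": 0.87},{"wx": 0,"wy": 0,"wz": 0,"dx": 39.9,"dy": 50,"dz": 0,"grip": 0.87},{"wx": 0,"wy": 0,"wz": 0,"dx": 48,"dy": 60.2,"dz": 0,"grip": 0.87},{"wx": 0,"wy": 0,"wz": 0,"dx": 56.2,"dy": 70.3,"dz": 0,"grip": 0.87}])

```text
t: 17.6
tcp_pos: [0.5286, -0.0138, 0.1769]
tool_rot: [-0.0, 0.901, 0.434, -0.0]
contact_force: [-0.5, -0.9, 0.4]
finger_gap: 0.0118
finger_force: 0.4
```

Request:
apply_moves(targets=[{"wx": 0,"wy": 0,"wz": 0,"dx": 6.9,"dy": 8.6,"dz": 0,"grip": 0.87},{"wx": 0,"wy": 0,"wz": 0,"dx": 12.5,"dy": 15.6,"dz": 0,"grip": 0.87},{"wx": 0,"wy": 0,"wz": 0,"dx": 15.3,"dy": 19.1,"dz": 0,"grip": 0.87},{"wx": 0,"wy": 0,"wz": 0,"dx": 15.3,"dy": 19.1,"dz": 0,"grip": 0.87},{"wx": 0,"wy": 0,"wz": 0,"dx": 15.3,"dy": 19.1,"dz": 0,"grip": 0.87},{"wx": 0,"wy": 0,"wz": 0,"dx": 12,"dy": 15,"dz": 0,"grip": 0.87},{"wx": 0,"wy": 0,"wz": 0,"dx": 6,"dy": 7.5,"dz": 0,"grip": 0.87},{"wx": 0,"wy": 0,"wz": 0,"dx": 4,"dy": 5,"dz": 10,"grip": 0.87},{"wx": 0,"wy": 0,"wz": 0,"dx": 4,"dy": 5,"dz": 25,"grip": 0.87},{"wx": 0,"wy": 0,"wz": 0,"dx": 4,"dy": 5,"dz": 35,"grip": 0.87}])

```text
t: 18.85
tcp_pos: [0.5326, -0.0096, 0.2136]
tool_rot: [0.0, 0.901, 0.433, 0.001]
contact_force: [0.5, 0.5, 0.0]
finger_gap: 0.0117
finger_force: 0.0
```

Request:
apply_moves(targets=[{"wx": 0,"wy": 0,"wz": 9,"dx": 10,"dy": -6,"dz": 0,"grip": 0.87},{"wx": 0,"wy": 0,"wz": 18,"dx": 21,"dy": -12,"dz": 0,"grip": 0.87},{"wx": 0,"wy": 0,"wz": 27,"dx": 32,"dy": -19,"dz": 0,"grip": 0.87},{"wx": 0,"wy": 0,"wz": 36,"dx": 43,"dy": -25,"dz": 0,"grip": 0.87},{"wx": 0,"wy": 0,"wz": 45,"dx": 53,"dy": -31,"dz": 0,"grip": 0.87},{"wx": 0,"wy": 0,"wz": 46,"dx": 54,"dy": -32,"dz": 0,"grip": 0.87},{"wx": 0,"wy": 0,"wz": 46,"dx": 54,"dy": -32,"dz": 0,"grip": 0.87},{"wx": 0,"wy": 0,"wz": 46,"dx": 54,"dy": -32,"dz": 0,"grip": 0.87},{"wx": 0,"wy": 0,"wz": 46,"dx": 54,"dy": -32,"dz": 0,"grip": 0.87},{"wx": 0,"wy": 0,"wz": 46,"dx": 54,"dy": -32,"dz": 0,"grip": 0.87}])

```text
t: 20.1
tcp_pos: [0.586, -0.0415, 0.212]
tool_rot: [-0.0, 0.66, 0.751, 0.0]
contact_force: [0.3, 0.2, 1.3]
finger_gap: 0.0118
finger_force: 0.0
```

```bash
python3 -c "
from h import *
look('b9.png');find()"
```

```text
tcp [585.98732746 -41.5272774  211.94909467] tray [ 15.1846422  -59.84486883]
scene 158 [ 4.1 12. ] [-12.  -5.] [19. 28.]
```

Nut 3 is near the middle line at (2,12), so I'll use the same straight push.

Request:
apply_moves(targets=[{"wx": 0,"wy": 0,"wz": 0,"dx": -9,"dy": 15,"dz": 0,"grip": 0.87},{"wx": 0,"wy": 0,"wz": 0,"dx": -18,"dy": 30,"dz": 0,"grip": 0.87},{"wx": 0,"wy": 0,"wz": 0,"dx": -18,"dy": 30,"dz": -10,"grip": 0.87},{"wx": 0,"wy": 0,"wz": 0,"dx": -18,"dy": 30,"dz": -25,"grip": 0.87},{"wx": 0,"wy": 0,"wz": 0,"dx": -18,"dy": 30,"dz": -35,"grip": 0.87},{"wx": 0,"wy": 0,"wz": 0,"dx": -18,"dy": 30,"dz": -35,"grip": 0.87},{"wx": 0,"wy": 0,"wz": 0,"dx": -18.5,"dy": 34,"dz": -35,"grip": 0.87},{"wx": 0,"wy": 0,"wz": 0,"dx": -19,"dy": 38,"dz": -35,"grip": 0.87},{"wx": 0,"wy": 0,"wz": 0,"dx": -20,"dy": 44,"dz": -35,"grip": 0.87},{"wx": 0,"wy": 0,"wz": 0,"dx": -21.5,"dy": 55,"dz": -35,"grip": 0.87}])

```text
t: 21.5
tcp_pos: [0.5646, 0.0139, 0.1772]
tool_rot: [0.0, 0.66, 0.751, 0.0]
contact_force: [0.7, -1.6, 0.7]
finger_gap: 0.0122
finger_force: 0.3
```

Request:
apply_moves(targets=[{"wx": 0,"wy": 0,"wz": 0,"dx": -1.5,"dy": 11,"dz": 0,"grip": 0.87},{"wx": 0,"wy": 0,"wz": 0,"dx": -3,"dy": 22,"dz": 0,"grip": 0.87},{"wx": 0,"wy": 0,"wz": 0,"dx": -4.3,"dy": 32,"dz": 0,"grip": 0.87},{"wx": 0,"wy": 0,"wz": 0,"dx": -5.5,"dy": 41,"dz": 0,"grip": 0.87},{"wx": 0,"wy": 0,"wz": 0,"dx": -6.4,"dy": 47.5,"dz": 0,"grip": 0.87},{"wx": 0,"wy": 0,"wz": 0,"dx": -6.6,"dy": 49.5,"dz": 0,"grip": 0.87},{"wx": 0,"wy": 0,"wz": 0,"dx": -6.6,"dy": 49.5,"dz": 0,"grip": 0.87},{"wx": 0,"wy": 0,"wz": 0,"dx": -5.5,"dy": 42,"dz": 0,"grip": 0.87},{"wx": 0,"wy": 0,"wz": 0,"dx": -4,"dy": 30,"dz": 5,"grip": 0.87},{"wx": 0,"wy": 0,"wz": 0,"dx": -2.6,"dy": 20,"dz": 20,"grip": 0.87}])

```text
t: 22.75
tcp_pos: [0.5617, 0.0323, 0.1972]
tool_rot: [-0.0, 0.66, 0.751, -0.0]
contact_force: [-0.9, 0.9, 0.1]
finger_gap: 0.012
finger_force: 0.0
```

Request:
apply_moves(targets=[{"wx": 0,"wy": 0,"wz": 0,"dx": 0,"dy": -5,"dz": 20,"grip": 0.87},{"wx": 0,"wy": 0,"wz": 0,"dx": 0,"dy": -10,"dz": 45,"grip": 0.87},{"wx": 0,"wy": 0,"wz": 0,"dx": 0,"dy": -15,"dz": 75,"grip": 0.87},{"wx": 0,"wy": 0,"wz": 0,"dx": 0,"dy": -20,"dz": 100,"grip": 0.87},{"wx": 0,"wy": 0,"wz": 0,"dx": 0,"dy": -20,"dz": 115,"grip": 0.87},{"wx": 0,"wy": 0,"wz": 0,"dx": 0,"dy": -20,"dz": 120,"grip": 0.87},{"wx": 0,"wy": 0,"wz": 0,"dx": 0,"dy": -20,"dz": 120,"grip": 0.87},{"wx": 0,"wy": 0,"wz": 0,"dx": 0,"dy": -20,"dz": 120,"grip": 0.87},{"wx": 0,"wy": 0,"wz": 0,"dx": 0,"dy": -20,"dz": 120,"grip": 0.87},{"wx": 0,"wy": 0,"wz": 0,"dx": 0,"dy": -20,"dz": 120,"grip": 0.87}])

```text
t: 24.0
tcp_pos: [0.5619, 0.0135, 0.3165]
tool_rot: [-0.0, 0.66, 0.751, -0.0]
contact_force: [1.0, 0.2, 0.2]
finger_gap: 0.0117
finger_force: 0.0
```

```bash
python3 -c "
from h import *
look('b10.png');find()"
```

```text
tcp [561.92687057  13.44655787 316.66535952] tray [-1.63992766 -2.2431154 ]
top 94 [-38.3 -95.4] [ -54. -113.] [-22. -82.]
scene 99 [-29.8 -97.5] [ -47. -115.] [-19. -83.]
```

View pics/b10.png

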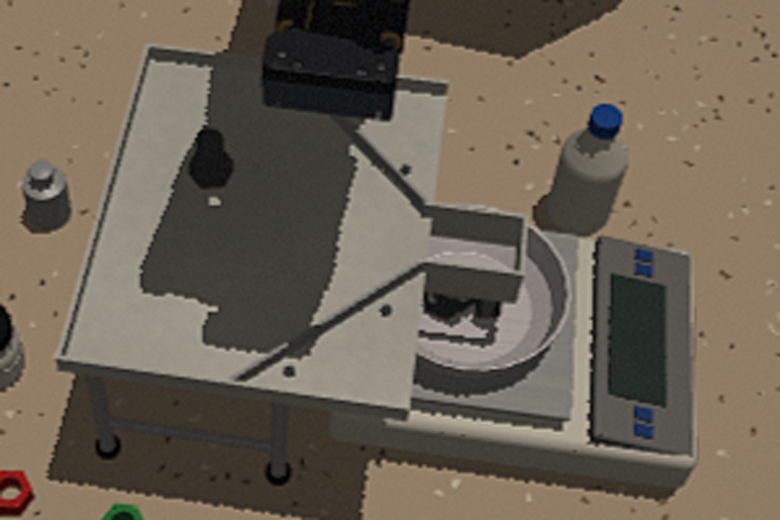

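The tray holds only the bolt, unmoved. The three nuts sit together in the dish at (425–500, 290–320). I'll do one depth check that nothing hangs in the slot, then hand in.

```bash
python3 -c "
from h import *
z=np.load('tray.npz')
for n in('top','scene'):
    d=cam(n);P=cloud(d);T=(P[...,:2]*1000-z['o'])@z['R']
    m=(abs(T[...,0])<50)&(T[...,1]>55)&(T[...,1]<150)&(d['image'].max(2)<60)&(P[...,2]<.25)
    print(n,m.sum(),np.percentile(P[m][:,2],[5,50,95,100]).round(3),T[m].min(0).round(),T[m].max(0).round())
    m&=P[...,2]>.12;print(m.sum(),T[m].round()[:12].tolist())
"
```

```text
top 29 [0.09  0.096 0.104 0.105] [-16.  88.] [ -2. 124.]
0 []
scene 666 [0.073 0.131 0.16  0.164] [-35.  55.] [ 40. 137.]
389 [[-35.0, 57.0], [-35.0, 55.0], [-34.0, 57.0], [-31.0, 59.0], [-35.0, 56.0], [-32.0, 57.0], [-28.0, 59.0], [-28.0, 61.0], [-31.0, 56.0], [-31.0, 58.0], [-31.0, 60.0], [-25.0, 61.0]]
```

```bash
python3 -c "
from h import *
print(manip.hand_in())"
```

```text
the job is handed in; nothing more can be done
None
```

All three nuts were pushed one at a time through the gate and lie in the balance dish, several seconds apart. The bolt is where it stood, the hand is clear, and the job was handed in at about 24 s.

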